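# Check the cold plate with the surface thermometer

### The job

Take the temperature of the chilled display: slide the cold deck, which has an upright knob at its end, out from under its glass hood until it clicks into the next station, then take the thermometer out of its wooden block and hold its sprung foot upright inside the ring engraved on the steel plate, pressing lightly so that the foot's spring is about half in. Finish still holding it there, so that the reading can settle. Do not touch the doughnuts, which stay on the plate, and leave the crock, cup, jar, plates and pitcher where they stand.

Things in the scene. Friction and masses are not known exactly. Their poses are not given: they have to be found in the camera images.
- display: Chilled display, fixed: dark wooden plinth 206 (x) x 525 (y) mm with steel rails along y. Origin on the counter, on the rails' centre line; plinth from y = -247 to +278 mm. A fixed glass hood covers x = -100..100, y = -15..275 mm, up to 150 mm above the counter; only its -y end is open, where the deck slides out.
- deck (a joint): Travel of the deck along the rails (m), growing towards the display's -y, out of the hood. A sprung roller clicks into notches at 0 (stored, the start), 0.160 (service, the next station, ring in the open) and 0.230 (lift-off, end stop). A notch draws the deck in from some 5 mm either side and takes 3 to 6 N to leave; sliding between them takes about 1 N.
- knob (a point): Grip point on the deck's knob, an upright black round post 22 mm across at the deck's leading (-y) end. The point is on its axis, 95 mm above the counter; the post's top is at 112 mm, the 30 mm wide steel tongue it stands on at 50 mm. Stored, the axis is 52 mm outside the hood's open end. Moves with the deck; axes as the display's.
- spot (a point): Centre of the engraved ring (34 mm outside, 30 inside, small cross in it) on the cold plate's level top, 68 mm above the counter, under the hood at the start; moves with the deck. The knob's axis is 107.5 mm further to -y, the deck's centre 85 mm to +y. The deck: steel plate 162 x 265 mm in a dark wooden frame 184 x 290 mm.
- block: Dark wooden block 64 x 64 x 75 mm high, fixed, origin under its centre. The thermometer stands upright in its central hole, 18 mm wide and 68 mm deep. The block and the steel crock may change places.
- thermometer: Surface thermometer, 90 g: white body 26 (x) x 36 (y) x 100 (z) mm, display on its -x face; below it an 8 mm steel stem with a sprung flat foot. Origin: centre of the body's underside; body 100 mm up along z, stem and foot 60 mm down. In the block the underside rests on the block's top, 75 mm above the counter. Grip it across its y (36 mm).
- foot_tip (a point): Centre of the underside of the thermometer's foot, a steel disc 14 mm across, 60 mm below the thermometer's origin when it is not pressed.
- foot (a joint): How far the foot is pressed in along the stem, in m: 0 free, 0.008 fully in. It starts to move at about 0.7 N and needs 0.45 N more for each mm: about 2.5 N at half travel, 4.3 N fully in.
- doughnut_a: Doughnut, 78 mm across, 35 mm high, loose on the steel plate near its back end (robot's side). Origin under its centre.
- doughnut_b: Doughnut like the first, loose on the plate near its back end (far side).
- doughnut_c: Doughnut like the first, loose on the plate near its middle (far side).
- crock: Open steel crock, 80 mm across, 130 mm high, with serving tongs that stand up to 245 mm; loose, 0.7 kg. Origin under its centre.
- cup: White mug 84 mm across, 62 mm high, to the left.
- jar: Brown glass jar with a steel lid, 72 mm across, 110 mm high, to the right.
- plates: Stack of white plates 170 mm across, 50 mm high, to the left.
- pitcher: Steel milk pitcher, 94 mm across, 105 mm high, to the right.

How it is judged (in metres and radians):
On the way, in this order (a step that is already met when the one before it is completed fails the run):
1. the deck rests in the service station, the next notch (value of joint deck between 0.155 and 0.165 m and velocity of joint deck between -0.01 and 0.01 m/s), for 0.3 s.
2. the thermometer is lifted out of its block (height (world z) of thermometer above 0.11 m and contact force between thermometer and block below 0.1 N and contact force between the fingers and thermometer above 2 N), for 0.2 s.
At the end, for the whole second after the job is handed in: Deck in the service station (0.160 m +-5 mm); gripper holds the thermometer upright (0.12 rad), at rest, clear of its block, foot on the plate within 8 mm of the ring's centre, pressing 1 to 5 N, pressed in 1.2 to 7.2 mm; the three doughnuts lie flat on the plate (value of joint deck between 0.155 and 0.165 m and horizontal distance between foot_tip and spot below 0.008 m and z of foot_tip in the frame of spot between -0.003 and 0.003 m and value of joint foot between 0.0012 and 0.0072 m and contact force between thermometer and display between 1 and 5 N and angle between thermometer's own z axis and vertical below 0.12 rad and height (world z) of thermometer above 0.1 m and linear speed of thermometer below 0.02 m/s and contact force between the fingers and thermometer above 2 N and contact force between thermometer and block below 0.1 N and height (world z) of each of doughnut_a, doughnut_b, doughnut_c above 0.06 m and angle between each of doughnut_a, doughnut_b, doughnut_c's own z axis and vertical below 0.1 rad); the arm keeps its last pose, push and grip.
It fails at once if the robot or the thermometer touches a doughnut (contact force between any of the arm, the fingers, thermometer and doughnut_a above 0.3 N or contact force between any of the arm, the fingers, thermometer and doughnut_b above 0.3 N or contact force between any of the arm, the fingers, thermometer and doughnut_c above 0.3 N).
It fails at once if the thermometer is pressed hard on the display (over 12 N) (contact force between thermometer and display above 12 N).
It fails at once if the crock, cup, jar, plates or pitcher are moved by more than 30 mm or tipped (distance of any of crock, cup, jar, plates, pitcher from where it was at the start of the episode above 0.03 m or angle between any of crock, cup, jar, plates, pitcher's own z axis and vertical above 0.3 rad).
It also fails if it takes over 61 s, if anything falls off the work surface, if the arm or the gripper's body presses on something with over 40 N, if the wrist force passes 120 N, or if a joint passes its speed limit or range.

### The arm

A 6-joint arm with a two-finger parallel gripper is mounted at the origin on the work surface. World frame = base frame: x ahead of the robot, y to its left, z up, the work surface at z = 0. Lengths are in mm, angles in rad, forces in N, time in s.
With the tool pointing down it reaches from about 400 to 825 mm from the base axis. Payload 7 kg.
Tool frame: the origin (TCP) lies at the very end of the fingers, on their centre line; the grasp point (between the pads) lies 19 mm behind it; z points along the fingers, y is the line along which they close (so a half turn about z gives the same grasp; the last joint's range is limited). The gripper opens to 88 mm and grips with 3 to 60 N. Pads are 19 mm wide; open, the fingers measure 130 mm over their backs; the gripper's body (78 mm by 193 mm) begins 47 mm behind the grasp point.
Start: joints at [-0.841, 0.359, 0.012, 0, -1.224, -0.288], TCP at [288.579, -610.178, 226.561] pointing down, gripper open.
Joint ranges: [-3.07, 3.07], [-1.43, 2.12], [-1.02, 1.25], [-3.03, 1.67], [-3.05, -0], [-3.03, 3.03]. Speed limits (rad/s): [2.39, 2.39, 3.01, 3.14, 3.14, 3.14].

### API

Orientations are given as a unit quaternion [x, y, z, w].
In Python, from plant import bot gives the robot as it stands. Calls block until the motion is done:
- bot.move_ptp(position, orientation): joint-space move of the TCP to a pose.
- bot.line_to(position, velocity=150, ori=None): straight line of the TCP; ori=None keeps the orientation; velocity is the mean speed in mm/s.
- bot.move_joints(angles): joint-space move.
- bot.move_gripper(opening, force=None): finger opening in mm; force is the grip in N (None keeps the last); returns when the fingers have stopped.
- bot.pause(seconds).
- bot.solve_ik(position, orientation): joint angles nearest the present ones, or None.
- bot.read_state(): the state.
- bot.camera(name): name is "scene" or "top"; returns the picture (400x640x3 uint8, red, green, blue); there is no depth.
- bot.get_calibration(name): a dict with "fx", "fy", "cx", "cy" (pixels), "view" (4x4, takes a point from world to camera coordinates). Camera axes: x right, y up, looking along -z (the intrinsics and any distortion apply to the point x, -y, -z); pixel columns grow to the right and rows downward; lengths in mm; the calibration is good to about 2 mm. A picture is of the moment at which its call begins. get_calibration takes no time and is no camera call.
A pose or a line that the arm cannot do raises bot.Unreachable and nothing moves.
- bot.close_job(): hands the job in; it is judged then, once.
The state is a dict: "t": time; "joint_pos": joint angles; "qvel": joint speeds; "tau": joint torques, N m; "tcp_pos": TCP position; "eef_rot": TCP orientation; "contact_force": force on the tool from outside, world axes, zero at the start; "moment": the same for the moment, N m; "width": finger opening in mm; "finger_force": force on a finger pad.
Only numpy, scipy, OpenCV 4.12 (cv2) and the standard library are available. Lean on these libraries where they do the work, as an engineer would, in place of code of your own. Each camera call takes 0.05 s, during which the arm holds its last target. There are 200 camera calls.

## Working session

There is one attempt and no reset: what is moved stays moved. The work goes in short steps, each a Python script; the robot and the scene stay as the last script left them, time stands still between calls to the robot, and variables do not carry over. Pictures are saved under pics/ and viewed, at most 10 in all, crops included, and the job is handed in when it is done.

```bash
mkdir -p pics
python3 - <<'E'
from plant import bot
import cv2
for n in("scene","top"):
    im=bot.camera(n); cv2.imwrite(f"pics/{n}0.png",im[:,:,::-1]); c=bot.get_calibration(n); print(n,c)
s=bot.read_state(); print(s)
E
```

```text
scene {'fx': 410.3988072944142, 'fy': 410.3988072944142, 'cx': 324.5911012698552, 'cy': 202.52408159226283, 'view': array([[-2.88632151e-01,  9.57436937e-01, -2.44803929e-03,
         1.41586421e+02],
       [-7.48829616e-01, -2.24149951e-01,  6.23707468e-01,
         3.46069222e+02],
       [ 5.96611839e-01,  1.81855192e-01,  7.81654017e-01,
        -1.51742464e+03],
       [ 0.00000000e+00,  0.00000000e+00,  0.00000000e+00,
         1.00000000e+00]])}
top {'fx': 520.2025084182135, 'fy': 520.2025084182135, 'cx': 321.6389868920598, 'cy': 200.44384996055683, 'view': array([[-5.03131227e-03, -9.99972772e-01, -5.39831242e-03,
         2.98572654e+01],
       [ 9.79453952e-01, -6.01628446e-03,  2.01578175e-01,
        -5.36302619e+02],
       [-2.01605164e-01, -4.27319569e-03,  9.79457553e-01,
        -1.77167444e+03],
       [ 0.00000000e+00,  0.00000000e+00,  0.00000000e+00,
         1.00000000e+00]])}
{'t': 0.1, 'joint_pos': array([-8.40922345e-01,  3.59321413e-01,  1.11577761e-02, -2.82355546e-04,
       -1.22410134e+00, -2.88113262e-01]), 'qvel': array([ 2.14761667e-05, -2.22245167e-03,  3.31141619e-03,  6.97412901e-04,
       -1.27055994e-03, -1.77794945e-03]), 'tau': array([-1.21684901e-03, -5.84163415e+01,  2.93753475e+01,  7.01552600e+00,
        1.01990064e-02, -6.95363315e-05]), 'tcp_pos': array([ 288.37595944, -609.82156759,  225.72029368]), 'eef_rot': array([-2.19041717e-01,  9.75715209e-01,  7.05925252e-04, -2.41920914e-04]), 'contact_force': array([-0.49733154,  0.45910949,  0.38791574]), 'moment': array([0.0600214 , 0.0140833 , 0.00057669]), 'finger_force': 0.0, 'width': 87.8133136118366}
```

View pics/scene0.png

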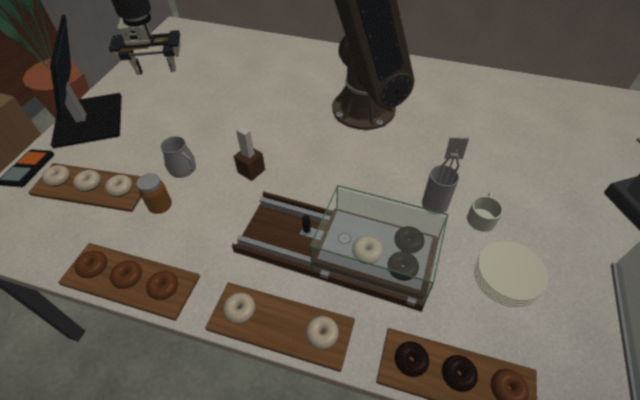

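View pics/top0.png

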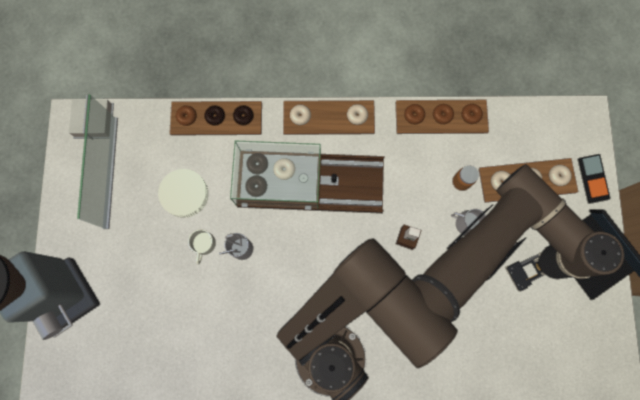

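The top view shows the display at about (232–384, 142–212), the knob at about (334,180), the ring at about (304,178) and the block at about (408,236). The crock is at about (238,245). Next I'll enlarge crops for accurate pixels.

Run:
```python
import cv2
a=cv2.imread("pics/top0.png")[130:260,225:425]; cv2.imwrite("pics/topc.png",cv2.resize(a,None,fx=4,fy=4,interpolation=cv2.INTER_CUBIC))
a=cv2.imread("pics/scene0.png")[120:310,225:455]; cv2.imwrite("pics/scc.png",cv2.resize(a,None,fx=3,fy=3,interpolation=cv2.INTER_CUBIC))
```

```text
(no output)
```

View pics/topc.png

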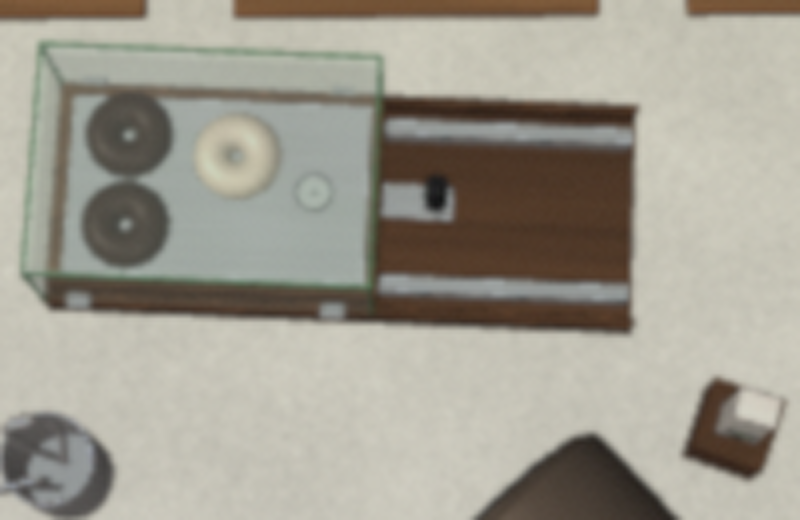

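View pics/scc.png

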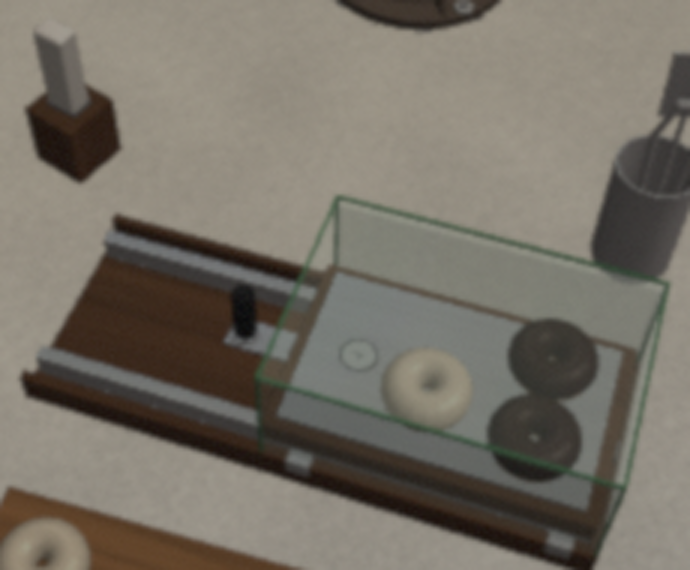

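Crops, with crop pixels mapped back through scale and offset:
- **Top crop:** ring (313,192), knob top (437,181), thermometer top (758,408), hood top corners (41,42), (382,57), (373,290), (22,272).
- **Scene crop:** ring (358,355), knob top (243,290), thermometer top (57,32).

```bash
cat > h.py <<'E'
import numpy as np
from plant import bot
OFF={"top":(225,130,4),"scene":(225,120,3)}
def unp(n,u,v,z,crop=True):
    c=bot.get_calibration(n); V=c["view"]
    if crop:
        ox,oy,f=OFF[n]; u=(u+.5)/f-.5+ox; v=(v+.5)/f-.5+oy
    d=V[:3,:3].T@np.array([(u-c["cx"])/c["fx"],-(v-c["cy"])/c["fy"],-1])
    o=-V[:3,:3].T@V[:3,3]
    return (o+d*(z-o[2])/d[2])[:2]
def proj(n,p):
    c=bot.get_calibration(n); q=c["view"][:3,:3]@np.array(p)+c["view"][:3,3]
    return np.array([c["cx"]+c["fx"]*q[0]/-q[2],c["cy"]+c["fy"]*q[1]/q[2]])
E
python3 - <<'E'
from h import *
np.set_printoptions(precision=1,suppress=True)
def p(l,n,u,v,z): print(l,n,unp(n,u,v,z))
p("ring","top",313,192,68);p("ring","scene",358,355,68)
p("knobtop","top",437,181,112);p("knobtop","scene",243,290,112)
p("knobbase","scene",245,335,50);p("knobbase","top",436,206,50)
p("th","top",758,408,175);p("th","scene",57,32,175)
for q in[(41,42),(382,57),(373,290),(22,272)]:p("hood","top",*q,150)
for q in[(338,198),(667,285),(623,488),(259,377)]:p("hood","scene",*q,150)
for q in[(717,378),(685,455),(748,478),(785,398)]:p("blk","top",*q,75)
for q in[(27,109),(80,135),(118,102)]:p("blk","scene",*q,75)
for q in[(737,388),(784,402),(775,430),(730,417)]:p("thc","top",*q,175)
for q in[(36,32),(52,22),(79,31),(63,41)]:p("thc","scene",*q,175)
for q in[(117,216),(24,375)]:p("plinth-y","scene",*q,40)
for q in[(636,106),(631,331)]:p("plinth-y","top",*q,0)
p("crock","top",55,465,65)
E
```

```text
ring top [616.1  92.4]
ring scene [616.1  91.4]
knobtop top [614.  -15.8]
knobtop scene [608.2 -15.8]
knobbase scene [612.8 -14.8]
knobbase top [607.1 -16. ]
th top [ 407. -272.]
th scene [ 409.8 -267.9]
hood top [728.6 321.1]
hood top [713.2  30.6]
hood top [511.2  39. ]
hood top [528.3 331.2]
hood scene [514.7  42.9]
hood scene [528.5 331. ]
hood scene [726.9 320.7]
hood scene [712.   33.6]
blk top [ 447.5 -255.4]
blk top [ 381.2 -225.6]
blk top [ 361.3 -278.5]
blk top [ 429.8 -313. ]
blk scene [ 426.8 -310.8]
blk scene [ 445.3 -244.2]
blk scene [ 390.7 -225.2]
thc top [ 423.4 -255.7]
thc top [ 411.8 -293.2]
thc top [ 389. -285.]
thc top [ 399.8 -249.2]
thc scene [ 415.6 -287.3]
thc scene [ 397.8 -278.4]
thc scene [ 402.4 -248.2]
thc scene [ 419.9 -257.2]
plinth-y scene [ 507.4 -183.5]
plinth-y scene [ 704.3 -193.1]
plinth-y top [ 712.8 -201.9]
plinth-y top [ 502.5 -191.3]
crock top [376.9 313.4]
```

```bash
cat >> h.py <<'E'
from scipy.spatial.transform import Rotation as R
def quats(a):  # tool down, tool y at world angle a (both half turns), nearest first
    out=[]
    for b in(a,a+np.pi):
        y=np.array([np.cos(b),np.sin(b),0]);z=np.array([0,0,-1.]);out.append(R.from_matrix(np.c_[np.cross(y,z),y,z]).as_quat())
    return out
def best(pos,a):
    j0=bot.read_state()["joint_pos"];r=[]
    for q in quats(a):
        j=bot.solve_ik(pos,q)
        if j is not None:r.append((np.abs(np.array(j)-j0).max(),q,np.round(j,2)))
    return min(r,key=lambda e:e[0])
def st(*l):
    s=bot.read_state();print(*l,"t%.1f"%s["t"],s["tcp_pos"].round(1),"F",s["contact_force"].round(1),"w%.1f"%s["width"],"ff%.1f"%s["finger_force"]);return s
TH=-0.0525; DY=np.array([-np.sin(TH),np.cos(TH),0])
E
python3 - <<'E'
from h import *
k=np.array([610.5,-15.5,0])
p=k+[0,0,250]
_,q,j=best(p,TH);print(j)
s=bot.read_state()["tcp_pos"];bot.line_to([s[0],s[1],300])
bot.move_ptp(p,q);st("above")
bot.line_to(k+[0,0,135],200);bot.line_to(k+[0,0,88],80);st("down")
bot.move_gripper(10,20);bot.pause(.2);st("grip")
E
```

```text
[ 0.29  0.24 -0.1   0.   -1.23 -0.35]
above t3.1 [610.6 -16.3 250.1] F [-0.5  0.6  0.1] w87.3 ff0.0
down t4.6 [610.8 -15.5  88.3] F [-0.5 -0.3  0.3] w87.6 ff0.0
grip t5.9 [612.8 -15.4  88.2] F [ 8.7 -1.5 -5.7] w21.3 ff20.0
```

Run:
```python
from h import *
import cv2
k=np.array([613.3,-15.5,88.])
bot.line_to(k,40);st("adj")
bot.line_to(k-160*DY,60);bot.pause(.3);st("pulled")
bot.move_gripper(60);bot.pause(.4);s=st("open")
bot.line_to(k-160*DY+[0,0,70],150);bot.line_to(k-160*DY+[0,0,150],200)
p=[408,-270,260];e=best(p,np.pi/2-0.29);print(e[2]);bot.move_joints(e[2]+[-.35,0,0,0,0,0])
for n in("top","scene"):cv2.imwrite(f"pics/{n}1.png",bot.camera(n)[:,:,::-1])
a=cv2.imread("pics/top1.png")[130:260,225:425];b=cv2.imread("pics/scene1.png")[110:240,200:400]
cv2.imwrite("pics/c1.png",cv2.resize(np.vstack([a,b]),None,fx=3,fy=2.3*1.304,interpolation=cv2.INTER_CUBIC)[:,:])
cv2.imwrite("pics/c1.png",cv2.resize(np.hstack([a,b]),None,fx=2,fy=2,interpolation=cv2.INTER_CUBIC))
cv2.imwrite("pics/t1.png",cv2.resize(a,None,fx=4,fy=4,interpolation=cv2.INTER_CUBIC))
st()
```

```text
adj t6.1 [612.8 -15.6  88.1] F [-3.5  0.7  4.6] w21.7 ff20.0
pulled t9.2 [ 605.2 -175.3   88.1] F [ 1.4 -1.   3.1] w21.1 ff20.0
open t10.5 [ 604.9 -175.3   88. ] F [ 0.  -0.3  0.2] w60.0 ff0.0
[-0.18  0.03 -0.33  0.   -1.21  1.46]
t13.2 [ 293.9 -393.9  258.4] F [ 0.1 -0.3 -0.1] w60.2 ff0.0
```

View pics/t1.png

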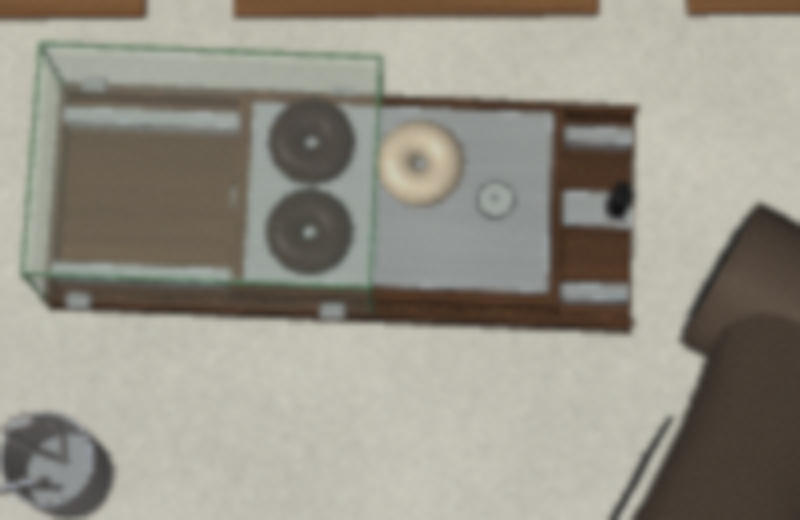

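The deck is out, with the ring at top crop (495.5,200) in the open, and the doughnuts lie undisturbed. Next comes the thermometer grasp.

Run:
```python
from h import *
import cv2
r=unp("top",495.5,200,68);print("ring",r,"travel",np.linalg.norm(r-unp("top",313,192,68)))
p=np.array([408.5,-270,260]);_,q,j=best(p,np.pi/2-0.29)
bot.move_ptp(p,q);st("above")
im=bot.camera("scene")[90:220,180:340];cv2.imwrite("pics/s2.png",cv2.resize(im,None,fx=4.6,fy=4.6,interpolation=cv2.INTER_CUBIC)[:,:,::-1])
```

```text
ring [607.80511215 -67.92452962] travel 160.5275305646336
above t13.9 [ 409.  -269.3  259.8] F [0.  0.3 0.2] w60.0 ff0.0
```

View pics/s2.png

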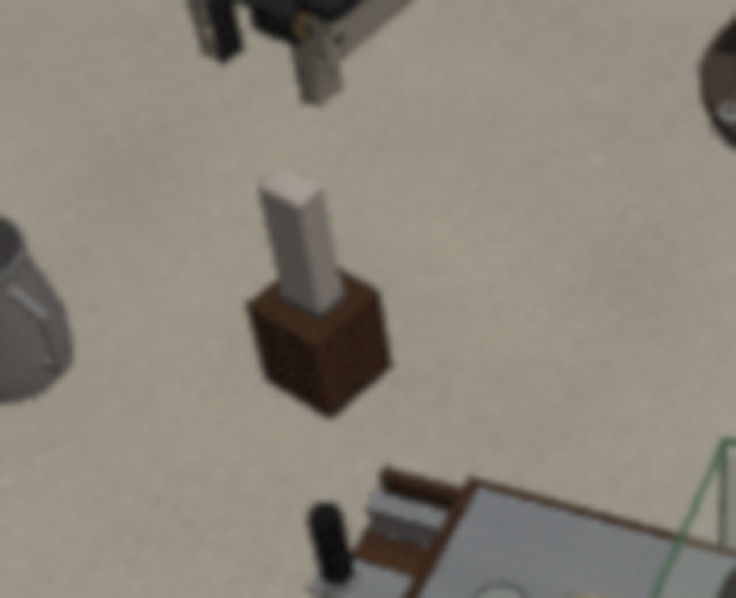

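The gripper is straight above the thermometer. In the crop, the fingertips are at about (220,60) and (318,100), the thermometer top is at about (293,189), and the block top's near corner is at about (325,345). I'll compute the yaw from these edges before descending.

Run:
```python
from h import *
g=lambda u,v,z:unp("scene",(u+.5)/4.6-.5+180,(v+.5)/4.6-.5+90,z,False)
for n,a,b,z in(("blkL",(250,305),(327,345),75),("blkR",(380,293),(327,345),75),("thL",(262,182),(300,207),175),("thR",(325,187),(300,207),175)):
    A,B=g(*a,z),g(*b,z);d=B-A;print(n,A.round(1),B.round(1),"len%.0f ang%.2f"%(np.hypot(*d),np.arctan2(d[1],d[0])))
print(g(293,190,175))
```

```text
blkL [ 426.2 -310.1] [ 445.6 -246.1] len67 ang1.28
blkR [ 390.8 -231.1] [ 445.6 -246.1] len57 ang-0.27
thL [ 411.  -289.7] [ 425.6 -257.4] len35 ang1.15
thR [ 404.  -249.8] [ 425.6 -257.4] len23 ang-0.34
[ 412.36411341 -267.9207883 ]
```

Run:
```python
from h import *
bot.move_gripper(75)
bot.line_to([409.5,-269.5,126],120);st("down")
bot.move_gripper(30,25);bot.pause(.2);st("grip")
bot.line_to([409.5,-269.5,140],40);st("up14")
bot.line_to([409.5,-269.5,225],120);bot.pause(.3);st("up")
import cv2
cv2.imwrite("pics/s3.png",cv2.resize(bot.camera("scene")[60:200,180:340],None,fx=4,fy=4,interpolation=cv2.INTER_CUBIC)[:,:,::-1])
```

```text
down t15.7 [ 410.  -269.7  126.6] F [ 0.9  0.4 -0.6] w75.0 ff0.0
grip t16.6 [ 409.4 -269.7  126.1] F [-1.5 -2.2  0.9] w36.2 ff24.9
up14 t17.1 [ 409.5 -269.6  140.4] F [-1.3 -3.2 -0.2] w36.0 ff24.9
up t18.3 [ 409.3 -269.4  224.5] F [ 0.1 -0.2 -0.3] w35.8 ff25.0
```

View pics/s3.png

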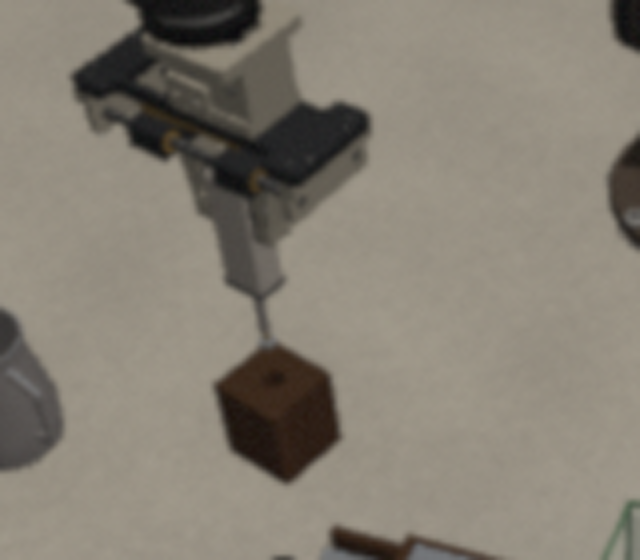

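The thermometer is held upright and clear. The foot is at about (267,343) and the block hole at about (275,378). Next I'll carry it over the ring and check from both cameras.

Run:
```python
from h import *
import cv2
g=lambda u,v,z:unp("scene",(u+.5)/4-.5+180,(v+.5)/4-.5+60,z,False)
print("hole",g(275,378,75),"foot",g(267,344,114))
s=[608.5,-67.8]
bot.line_to([409.5,-269.5,265],150)
bot.line_to([*s,265],150);bot.line_to([*s,195],80);bot.pause(.3);st("hover")
t=bot.camera("top");c=bot.camera("scene")
pt=proj("top",[*s,68]);ps=proj("scene",[*s,68]);print(pt,ps)
def crop(im,p):
    u,v=int(p[0])-25,int(p[1])-40;print(u,v);return cv2.resize(im[v:v+70,u:u+50],None,fx=8,fy=8,interpolation=cv2.INTER_CUBIC)[:,:,::-1]
cv2.imwrite("pics/h4.png",np.hstack([crop(t,pt),crop(c,ps)]))
```

```text
hole [ 406.32181772 -270.68578314] foot [ 409.50287817 -269.58309619]
hover t22.1 [608.6 -67.8 195.3] F [-0.1  0.2 -1.2] w36.0 ff25.0
[348.46149027 179.43307334] [288.05832117 221.68259399]
323 139
263 181
```

View pics/h4.png

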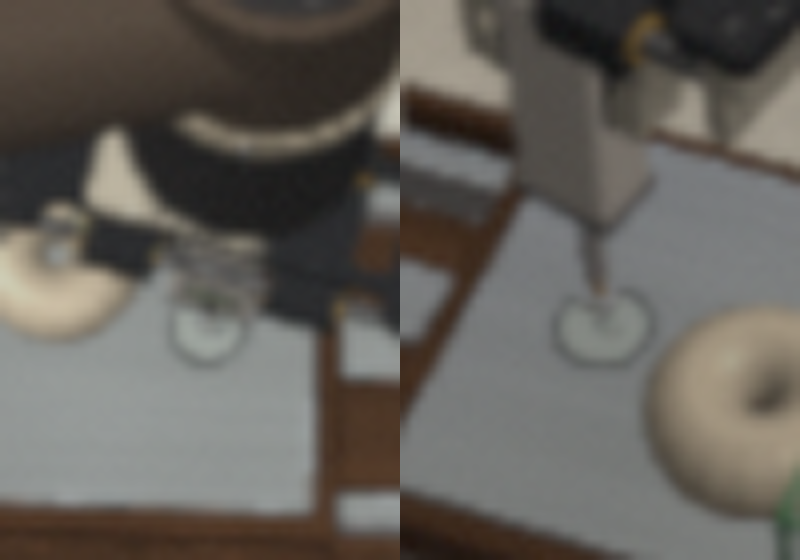

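The scene crop (right) shows the foot at about (203,302) and the ring centre at about (203,328), so the foot is nearly straight above it. I'll convert these to positions, correct and descend.

Run:
```python
from h import *
g=lambda u,v,z:unp("scene",(u+.5)/8-.5+263,(v+.5)/8-.5+181,z,False)
f=g(203,302,84);r=g(203,328,68);d=r-f;print("foot",f,"ring",r,d)
F0=bot.read_state()["contact_force"];s=np.array([608.5,-67.8])+np.clip(d/2,-3,3)
bot.line_to([*s,183],60);st("183")
for z in(180,178,176.5,175.2):
    bot.line_to([*s,z],10);bot.pause(.3);q=st(z);print((q["contact_force"]-F0).round(2))
    if q["contact_force"][2]-F0[2]>2.6: break
```

```text
foot [608.67580973 -66.85606421] ring [608.21562603 -68.25162237] [-0.46018371 -1.39555816]
183 t22.6 [607.8 -68.6 182.2] F [-0.3 -0.5 -0.2] w36.0 ff25.0
180 t23.3 [608.3 -68.5 180.1] F [ 0.2 -0.4 -0.8] w35.5 ff25.0
[ 0.1  -0.26  0.06]
178 t24.0 [608.4 -68.5 178.1] F [ 0.6 -0.4  0.1] w35.9 ff25.0
[ 0.49 -0.27  0.95]
176.5 t24.6 [608.3 -68.5 176.5] F [ 0.4 -0.3  0.1] w35.7 ff25.0
[ 0.26 -0.12  0.9 ]
175.2 t25.1 [608.4 -68.5 175.3] F [0.8 0.6 2. ] w35.7 ff25.0
[0.72 0.7  2.84]
```

Run:
```python
from h import *
import cv2
f=[]
for i in range(20): bot.pause(.05);f.append(bot.read_state()["contact_force"])
print(np.mean(f,0),np.std(f,0));s=st()
c=bot.camera("scene");cv2.imwrite("pics/h5.png",cv2.resize(c[165:251,238:338],None,fx=7,fy=7,interpolation=cv2.INTER_CUBIC)[:,:,::-1])
```

```text
[ 1.06099876 -0.05902102  1.59604349] [0.53934877 0.54570706 0.42161673]
t26.1 [608.3 -68.5 175.2] F [ 1.5 -0.2  1.5] w35.9 ff25.0
```

View pics/h5.png

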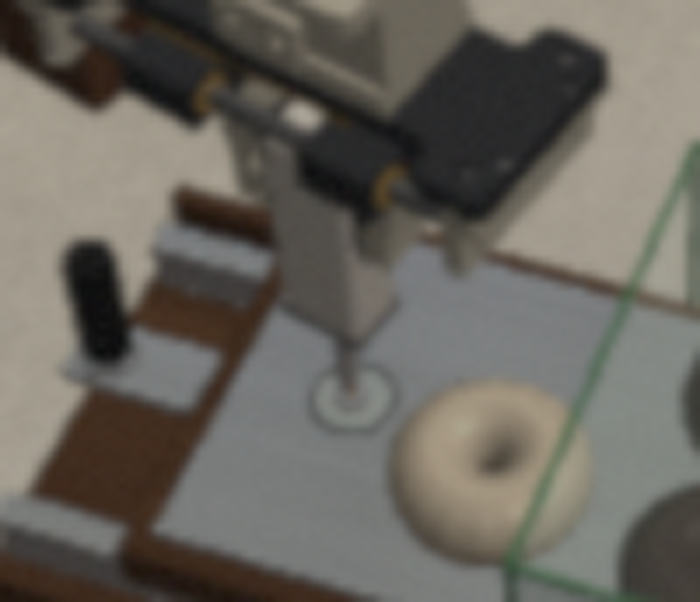

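The foot stands in the ring, at about (350,397) against a ring centre of (353,399). The press is about 2.4 N after subtracting the thermometer's weight, which is about half travel.

```bash
python3 -c "
from plant import bot
print(bot.close_job())"
```

```text
the job is handed in; nothing more can be done
None
```

The job is handed in after about 26 s of robot time. The deck is in the service station, and the arm still holds the thermometer upright in the ring, pressing about 2.4 N (about half travel). No verdict came back.

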